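# Seal a microplate: drawer home, sprung press arm down past its click and held

### The arm

A 7-joint arm with a two-finger parallel gripper is mounted at the origin on the work surface. World frame = base frame: x ahead of the robot, y to its left, z up, the work surface at z = 0. Lengths are in m, angles in rad, forces in N, time in s.
With the tool pointing down it reaches from about 0.35 to 0.9 m from the base axis. Payload 7.2 kg.
Tool frame: the origin (TCP) lies at the very end of the fingers, on their centre line; the grasp point (between the pads) lies manip.grip_depth behind it (manip.grip_depth is the distance from the TCP to the grasp point, in m); z points along the fingers, y is the direction in which the jaws open and shut (so a half turn about z gives the same grasp; the last joint's range is limited). The gripper opens to 88 mm and grips with 3 to 60 N. Pads are 20 mm wide; open, the fingers measure 115 mm over their backs; the gripper's body (75 mm by 178 mm) begins 61 mm behind the grasp point.
Start: joints at [1.193, 0.411, -0.013, 1.596, 0.006, 1.134, -0.082], TCP at [0.191, -0.595, 0.223] pointing down, gripper open.
Joint ranges: [-2.95, 2.95], [-0.29, 1.99], [-1.47, 1.44], [0.14, 2.54], [-1.03, 4.17], [0.13, 1.85], [-2.86, 2.86]. Speed limits (rad/s): [2.39, 2.39, 3.01, 3.01, 3.14, 3.14, 3.14].

### API

Orientations are given as [roll, pitch, yaw] about the fixed x, y, z axes, in that order (R = Rz(yaw) Ry(pitch) Rx(roll)).
In Python, from rig import manip gives the robot as it stands.
- The arm moves only by the shell command python3 -m handwheel 'ROWS' [FORCE]. ROWS is a JSON object of lists of equal length, an entry for each row: "slide": the shift along the tool's x, y, z in cm, a list of three; "rotation": the turn, a rotation vector about the tool's x, y, z in rad, a list of three; "jaw": the opening, from -1 (shut) to 1 (fully open), so that 0 is half open. In form: {"slide": [[dx, dy, dz], ...], "rotation": [[rx, ry, rz], ...], "jaw": [jaw, ...]}. A call has exactly 10 rows; each row shifts and turns the commanded pose from where the row before left it, along the tool's axes as they then stand; what a row does not reach is not made up. A row lasts 1/8 s, in which the tool goes at most 62.5 mm and 10.7 degrees, less where a joint would pass 70% of its speed; a pose out of reach is approached as far as the arm can. A call with a gripper value outside its range is refused whole. The fingers move at their own pace and stop on an object; FORCE is the grip in N (left out, the last holds). Time passes only in rows, so rows that do not move let the fingers close, or fill a call up. It gives the time, the measured TCP pose, the force and the opening at its end, in the units of the state.
- manip.observe(): the state, without advancing time (a new reading comes with each control period).
- manip.snapshot(name): name is "scene" or "top"; returns a dict with "frame" (480x640x3 uint8, red, green, blue), "vfov" (degrees; the focal length in pixels is half the picture's height over the tangent of half this angle, whatever the lens; pixels are square), "cx", "cy" (the principal point, pixels), "R" (3x3) and "t" (3): a world point X has camera coordinates R X + t. Camera axes: x right, y down, z forward; pixel columns grow to the right and rows downward; lengths in m; the calibration is good to about 2 mm. A picture is of the moment at which its call begins. There is no depth.
- manip.finish_job(): hands the job in, once; it reports no verdict.
The state is a dict: "t": time; "q": joint angles; "joint_velocities": joint speeds; "joint_efforts": joint torques, N m; "position": TCP position; "ee_rot": TCP orientation; "contact_force": force on the tool from outside, world axes, zero at the start; "torque": the same for the moment, N m; "gripper_width": finger opening in m.
Only numpy, scipy, OpenCV 4.12 (cv2) and the standard library are available. Lean on these libraries where they do the work, as an engineer would, in place of code of your own. Each camera call takes 0.05 s, during which the arm holds its last target. There are 200 camera calls.

### The job

Seal the foil-topped plate in the manual plate sealer: push its open drawer fully home until it seats at its detent, and only then push the sprung press arm down by its cross grip past the click of its ratchet pawl. The click does not latch the arm, so finish while holding it down near the bottom of its stroke with the drawer still home: do not let go. Leave the bottles, boxes and other things around the sealer standing where they are.

Things in the scene. Friction and masses are not known exactly. Their poses are not given: they have to be found in the camera images.
- sealer: white bench machine fixed to the bench, 300 mm deep, 235 mm wide over its arm, 200 mm high without the arm. Origin: centre of its base, on the bench. Its x points from its front (drawer side, facing the robot) to its rear, y to its left, z up; it stands turned by up to 0.25 rad. Its head over the drawer tunnel spans x -105 to 145, y -95 to 95, z up to 200 mm; base front edge x -150 mm
- seal_drawer (a joint): how far the drawer is out, m: 0 = fully home at its stop, 0.095 = fully out; it slides along the sealer's x (+x is in). About 1.5 N of friction; in the last 13 mm a sprung ball detent resists with up to about 8 N, then from about 5 mm on it draws the drawer in and keeps it seated
- drawer_front (a point): centre of the outer face of the drawer's plain steel front, 164 mm wide, 32 to 88 mm above the bench; axes as the sealer's. Drawer home: x -170, y 0, z 60 mm in the sealer's frame. Along its top edge a 4 mm thick finger lip (84 to 88 mm above the bench) stands out 15 mm towards the robot. The plate lies in the drawer behind the front
- press_arm: sprung press arm. Origin: grip centre (see press_grip). Raised (rest), its axes are the sealer's; pressing turns it about a hinge axis along the sealer's y at x 70, z 165 mm in that frame: its z tilts from 0 (raised) to 0.60 rad (lower stop). Spring lift at the grip 7 N (top) to 13 N (bottom); a sprung pawl rides over a ratchet tooth from 0.36 to 0.52 rad (crest 0.44, +6 N: the click). No latch
- press_grip (a point): centre of the arm's black rubber cross grip, a level bar 26 mm in diameter, 190 mm long, along the sealer's y, between flat steel side bars. It is 220 mm from the hinge axis: raised at x -105, z 298 mm in the sealer's frame, coming down on an arc towards the front (z 211 mm at the crest of the click) to x -150, z 176 mm at the lower stop. Free above and in front
- wash_bottle: loose translucent squeeze bottle with a bent spout, 72 mm across, about 215 mm high, beside the drawer on the sealer's left; origin at the centre of its underside
- reagent_jar: loose amber glass jar with black cap, 62 mm across, 115 mm high, beside the open drawer on the sealer's right; origin at the centre of its underside
- tip_box: loose pipette-tip box, 124 x 86 x 85 mm, grey base and clear lid, beside the sealer on its right; origin at the centre of its underside
- spare_plates: loose stack of three white 96-well plates, 86 x 128 x 46 mm, beside the sealer on its left; origin at the centre of its underside
- beaker: loose glass beaker, 68 mm across, 92 mm high, on the left of the bench; origin at the centre of its underside
- glove_carton: loose glove carton, 120 x 235 x 65 mm, on the right of the bench; origin at the centre of its underside
- seal_roller: loose hand roller with black handle, about 180 mm long, 32 mm high, lying on the left of the bench; origin under the joint of handle and fork

How it is judged:
On the way, in this order (a step that is already met when the one before it is completed fails the run):
1. the drawer is pushed home and seats at its detent (value of joint seal_drawer below 0.003 m and angle between press_arm's own z axis and vertical below 0.15 rad), for 0.2 s.
2. the press arm is pushed down past its click (value of joint seal_drawer below 0.003 m and angle between press_arm's own z axis and vertical above 0.5 rad), for 0.2 s.
At the end, for the whole second after the job is handed in: the drawer is home (within 3 mm of its stop) and the press arm is held still past its click (tilted down by more than 0.50 of its 0.60 rad) by the robot, which presses on it with more than 4 N; the robot is still holding it through the last second (all of step 2 and contact force between any of the fingers, the arm and press_arm above 4 N and linear speed of press_arm below 0.02 m/s); the arm keeps its last pose, push and grip.
It fails at once if the press arm is brought down (beyond 0.2 rad) while the drawer is not home (angle between press_arm's own z axis and vertical above 0.2 rad and value of joint seal_drawer above 0.006 m).
It fails at once if something around the sealer is shoved more than 30 mm or knocked over (distance of any of wash_bottle, reagent_jar, tip_box, spare_plates, beaker, glove_carton, seal_roller from where it was at the start of the episode above 0.03 m or angle between any of wash_bottle, reagent_jar, tip_box, spare_plates, beaker, glove_carton, seal_roller's own z axis and vertical above 0.4 rad).
It also fails if it takes over 48 s, if anything falls off the work surface, if the arm or the gripper's body presses on something with over 40 N, if the wrist force passes 120 N, or if a joint passes its speed limit or range.

## Working session

There is one attempt and no reset: what is moved stays moved. The work goes in short steps, Python scripts to look and compute and a shell command to move; the robot and the scene stay as the last step left them, time stands still between calls to the robot, and variables do not carry over. Pictures are saved under pics/ and viewed, about 8 in all and at most 12, crops included, and the job is handed in when it is done.

```bash
mkdir -p pics
python3 - <<'E'
from rig import manip
import cv2,pickle
print(manip.observe(), manip.grip_depth)
for n in("scene","top"):
    s=manip.snapshot(n); pickle.dump(s,open(n+".pkl","wb")); cv2.imwrite(f"pics/{n}0.png",s["frame"][:,:,::-1]); print(n,s["vfov"],s["cx"],s["cy"],s["R"],s["t"])
E
```

```text
{'t': 0.0, 'q': array([ 1.19278962,  0.41189471, -0.01273364,  1.59705152,  0.00562916,
        1.13430329, -0.08218675]), 'joint_velocities': array([-0.00035531,  0.00134841, -0.0016821 ,  0.00022865,  0.00180891,
        0.00083247, -0.0009056 ]), 'joint_efforts': array([-6.67307813e-04, -5.87954450e+01,  6.41032252e-01, -2.91073161e+01,
       -5.40031807e-02,  1.84569455e-02,  1.48598197e-04]), 'position': array([ 0.19035186, -0.59476718,  0.22180915]), 'ee_rot': array([-3.13997707e+00,  1.32827917e-04,  3.09876912e-01]), 'contact_force': array([-0.62560689,  0.37751758, -0.65498337]), 'torque': array([ 0.03583996,  0.02349774, -0.01098768]), 'gripper_width': 0.0876883706834} 0.0187
scene 57.59767599083342 324.59236191674614 235.19143641176743 [[ 0.95071395  0.30984596 -0.01176746]
 [ 0.28159296 -0.87866668 -0.38555191]
 [-0.12980137  0.36323595 -0.92261111]] [-0.53065999 -0.09550353  1.57252162]
top 49.24863111721936 310.7509709908808 232.60348012198654 [[-0.00305337 -0.99990409 -0.01350861]
 [-0.99839131  0.00381301 -0.05657077]
 [ 0.05661685  0.01331415 -0.9983072 ]] [0.01335331 0.5895285  1.82990286]
```

View pics/scene0.png

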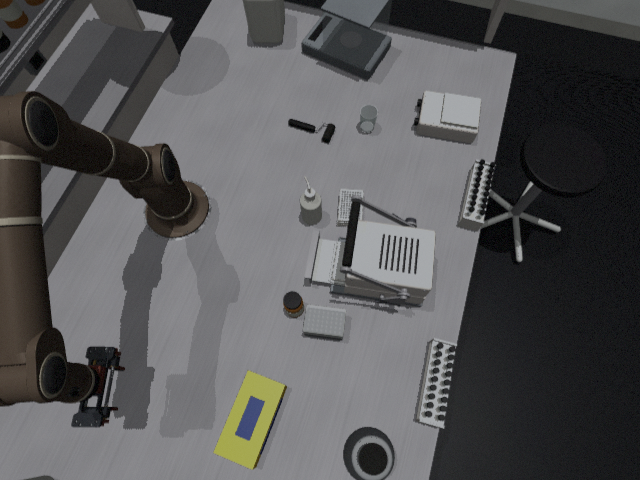

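View pics/top0.png

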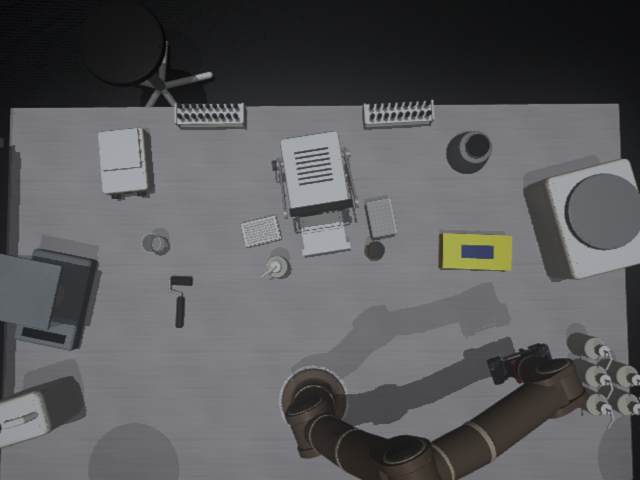

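The scene view shows the sealer at about (385,255), with its black grip bar along x≈350 and the drawer front near (318,262). In the top view the head is at about (315,175), the grip at about (320,212) and the drawer front edge at about (327,250). The bottle is at (277,267) and the jar at (374,250). Next I'll enlarge both.

Run:
```python
import cv2,pickle,numpy as np
a=pickle.load(open("scene.pkl","rb"))["frame"][180:330,270:450]
b=pickle.load(open("top.pkl","rb"))["frame"][120:290,230:410]
a=cv2.resize(a,(400*1,333),interpolation=cv2.INTER_CUBIC);b=cv2.resize(b,(400,378),interpolation=cv2.INTER_CUBIC)
o=np.zeros((378,800,3),np.uint8);o[:333,:400]=a;o[:,400:]=b
cv2.imwrite("pics/crop.png",cv2.convertScaleAbs(o[:,:,::-1],alpha=1.3,beta=10))
```

```text
(no output)
```

View pics/crop.png

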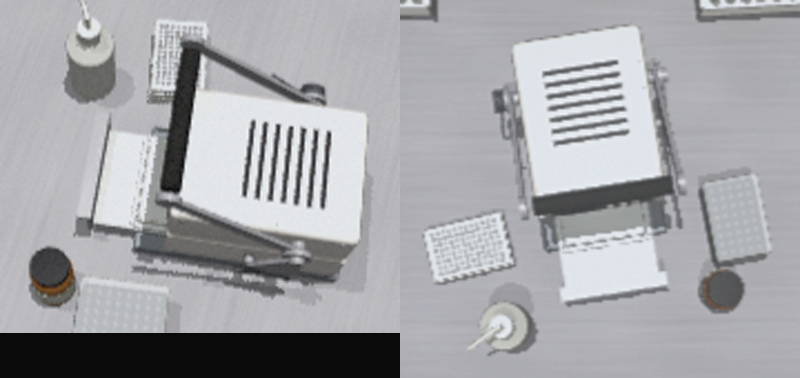

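```bash
cat > h.py <<'E'
import numpy as np
def ray(s,u,v,z):
    f=240/np.tan(np.radians(s["vfov"]/2)); d=s["R"].T@[(u-s["cx"])/f,(v-s["cy"])/f,1]; c=-s["R"].T@s["t"]
    return c+d*(z-c[2])/d[2]
E
python3 - <<'E'
import cv2,pickle,numpy as np
from h import ray
S=pickle.load(open("scene.pkl","rb"));T=pickle.load(open("top.pkl","rb"))
np.set_printoptions(precision=4,suppress=True)
def black(s,x0,x1,y0,y1,th):
    g=s["frame"][y0:y1,x0:x1].max(2); m=(g<th).astype(np.uint8)
    n,l,st,c=cv2.connectedComponentsWithStats(m); k=1+st[1:,4].argmax()
    p=np.argwhere(l==k)[:,::-1].astype(np.float32)+[x0,y0]; return cv2.minAreaRect(p.astype(np.float32)),st[k]
for s,b,th in((S,(335,365,190,280),50),(T,(280,365,195,225),60)):
    r,st=black(s,*b,th); print(r,st)
    q=cv2.boxPoints(r); print(np.array([ray(s,*p,.298)[:2] for p in q]), ray(s,*r[0],.298)[:2])
tc=lambda x,y,z:ray(T,230+(x-400)*.45,120+y*.45,z)[:2]
sc=lambda x,y,z:ray(S,270+x*.45,180+y*.45,z)[:2]
print("head rear",tc(512,45,.2),tc(640,26,.2), sc(368,110,.2),sc(357,241,.2))
print("lip top",tc(562,300,.088),tc(666,286,.088)," scene",sc(98,115,.088),sc(78,234,.088))
print("bottle top",tc(503,326,.16),sc(90,30,.17),"base",sc(92,85,0),"jar",tc(722,289,.115),sc(50,268,.115))
E
```

```text
((351.38409423828125, 232.315673828125), (12.452177047729492, 67.46070098876953), 12.847704887390137) [  7   9  23  68 590]
[[ 0.6389 -0.122 ]
 [ 0.6205  0.0801]
 [ 0.6559  0.0821]
 [ 0.6721 -0.1196]] [ 0.6472 -0.023 ]
((321.0810852050781, 208.48648071289062), (9.206342697143555, 62.1428108215332), 80.53767395019531) [ 10   4  63  18 532]
[[ 0.6446  0.0706]
 [ 0.6745 -0.1133]
 [ 0.6472 -0.1176]
 [ 0.6172  0.066 ]] [ 0.6459 -0.0236]
head rear [0.8766 0.1054] [ 0.9032 -0.0796] [0.8776 0.1043] [ 0.9038 -0.0792]
lip top [0.5097 0.0372] [ 0.5305 -0.1212]  scene [0.5132 0.03  ] [ 0.5444 -0.1512]
bottle top [0.4711 0.1214] [0.4736 0.1204] base [0.4726 0.1113] jar [ 0.525  -0.2033] [ 0.5276 -0.2151]
```

```bash
python3 -m handwheel '{"slide":[[4.1,-4.3,-0.3],[4.1,-4.3,-0.3],[4.1,-4.3,-0.3],[4.1,-4.3,-0.3],[4.1,-4.3,-0.3],[4.1,-4.3,-0.3],[4.1,-4.3,-0.3],[4.1,-4.3,-0.3],[4.1,-4.3,-0.3],[4.1,-4.3,-0.3]],"rotation":[[0,0,0],[0,0,0],[0,0,0],[0,0,0],[0,0,0],[0,0,0],[0,0,0],[0,0,0],[0,0,0],[0,0,0]],"jaw":[-1,-1,-1,-1,-1,-1,-1,-1,-1,-1]}' 30
```

```text
t: 1.35
position: [0.4503, -0.059, 0.2528]
ee_rot: [3.141, -0.0, 0.309]
contact_force: [1.2, 0.6, 0.1]
gripper_width: 0.0003
```

```bash
python3 -m handwheel '{"slide":[[0,0,0],[0,0,0],[0,0,0],[0,0,0],[0,0,0],[0,0,0],[0,0,0],[0,0,0],[0,0,0],[0,0,0]],"rotation":[[0,0,0.082],[0,0,0.082],[0,0.1,0],[0,0.1,0],[0,0.1,0],[0,0.1,0],[0,0.1,0],[0,0,0],[0,0,0],[0,0,0]],"jaw":[-1,-1,-1,-1,-1,-1,-1,-1,-1,-1]}'
```

```text
t: 2.6
position: [0.4507, -0.0604, 0.253]
ee_rot: [-3.141, -0.499, 0.147]
contact_force: [0.5, 0.4, 0.1]
gripper_width: 0.0002
```

```bash
python3 -m handwheel '{"slide":[[-0.94,-0.08,1.71],[-0.94,-0.08,1.71],[-0.94,-0.08,1.71],[-0.94,-0.08,1.71],[-0.94,-0.08,1.71],[-0.94,-0.08,1.71],[-0.94,-0.08,1.71],[-0.94,-0.08,1.71],[-0.94,-0.08,1.71],[-0.94,-0.08,1.71]],"rotation":[[0,0,0],[0,0,0],[0,0,0],[0,0,0],[0,0,0],[0,0,0],[0,0,0],[0,0,0],[0,0,0],[0,0,0]],"jaw":[-1,-1,-1,-1,-1,-1,-1,-1,-1,-1]}'
cat > snap.py <<'E'
import cv2,numpy as np,sys
from rig import manip
a=manip.snapshot("scene")["frame"][160:340,250:450]; b=manip.snapshot("top")["frame"][120:320,220:420]
o=np.zeros((400,800,3),np.uint8);o[:360,:400]=cv2.resize(a,(400,360),interpolation=2);o[:,400:]=cv2.resize(b,(400,400),interpolation=2)
cv2.imwrite(f"pics/{sys.argv[1]}.png",cv2.convertScaleAbs(o[:,:,::-1],alpha=1.3,beta=10)); print(manip.observe()["q"].round(2))
E
python3 snap.py s1
```

```text
t: 3.85
position: [0.4514, -0.0591, 0.0914]
ee_rot: [-3.12, -0.46, 0.143]
contact_force: [0.1, 0.1, 0.3]
gripper_width: 0.0006
[ 0.31  0.17 -0.19  2.47 -1.03  0.13 -0.28]
```

View pics/s1.png

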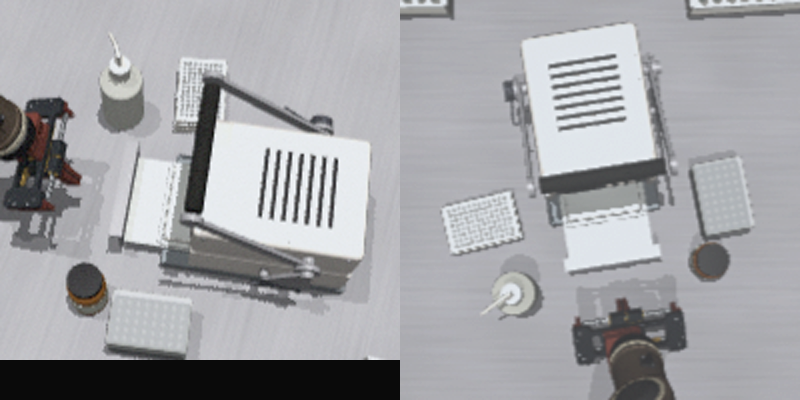

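The gripper stands in front of the drawer, between bottle and jar. q5 and q6 are at their limits, so I'm reducing the tilt.

```bash
python3 -m handwheel '{"slide":[[0,0,0],[0,0,0],[0,0,0],[0,0,0],[0,0,0],[0,0,0],[0,0,0],[0,0,0],[0,0,0],[0,0,0]],"rotation":[[0,-0.1,0],[0,-0.1,0],[0,-0.1,0],[0,0,0],[0,0,0],[0,0,0],[0,0,0],[0,0,0],[0,0,0],[0,0,0]],"jaw":[-1,-1,-1,-1,-1,-1,-1,-1,-1,-1]}'; python3 -c "
from rig import manip
print(manip.observe()['q'].round(2))"
```

```text
t: 5.2
position: [0.4534, -0.0545, 0.0904]
ee_rot: [-3.109, -0.241, 0.155]
contact_force: [0.3, -0.2, -0.3]
gripper_width: 0.0006
[-0.23  0.21  0.36  2.33 -0.42  0.42 -0.94]
```

```bash
python3 -m handwheel '{"slide":[[-0.21,0,0.85],[-0.21,0,0.85],[-0.21,0,0.85],[-0.21,0,0.85],[0.97,0,0.24],[0.97,0,0.24],[0.97,0,0.24],[0.97,0,0.24],[0,0,0],[0,0,0]],"rotation":[[0,0,0],[0,0,0],[0,0,0],[0,0,0],[0,0,0],[0,0,0],[0,0,0],[0,0,0],[0,0,0],[0,0,0]],"jaw":[-1,-1,-1,-1,-1,-1,-1,-1,-1,-1]}'; python3 -c "
from rig import manip
print(manip.observe()['q'].round(2))"
```

```text
t: 6.45
position: [0.4923, -0.0469, 0.0552]
ee_rot: [-3.109, -0.241, 0.155]
contact_force: [-0.1, -0.5, -0.5]
gripper_width: 0.0005
[-0.18  0.34  0.28  2.27 -0.53  0.36 -0.86]
```

```bash
python3 -m handwheel '{"slide":[[0.49,0,0.12],[0.49,0,0.12],[0.49,0,0.12],[0.49,0,0.12],[0.49,0,0.12],[0.49,0,0.12],[0.49,0,0.12],[0.49,0,0.12],[0.49,0,0.12],[0.49,0,0.12]],"rotation":[[0,0,0],[0,0,0],[0,0,0],[0,0,0],[0,0,0],[0,0,0],[0,0,0],[0,0,0],[0,0,0],[0,0,0]],"jaw":[-1,-1,-1,-1,-1,-1,-1,-1,-1,-1]}'; python3 snap.py s2
```

```text
t: 7.7
position: [0.5426, -0.0388, 0.0553]
ee_rot: [-3.109, -0.241, 0.155]
contact_force: [-1.7, -1.9, -0.3]
gripper_width: 0.0003
[-0.21  0.41  0.3   2.16 -0.52  0.41 -0.9 ]
```

View pics/s2.png

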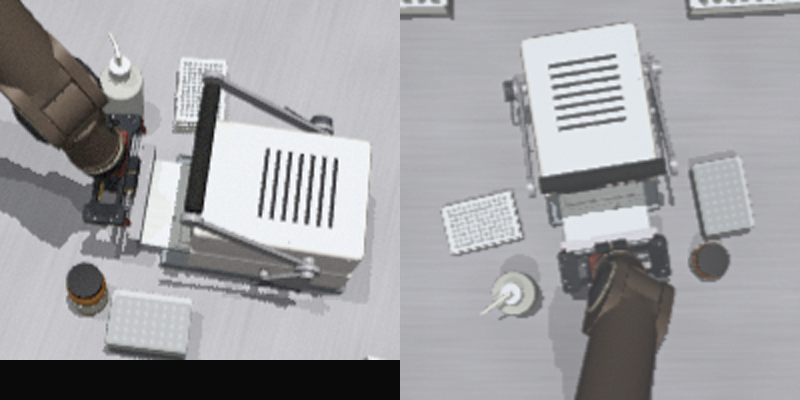

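The drawer is moving in, with about 2 N of contact. The bottle, jar and box look clear and unmoved.

```bash
python3 -m handwheel '{"slide":[[0.19,0,0.05],[0.19,0,0.05],[0.19,0,0.05],[0.19,0,0.05],[0.19,0,0.05],[0.19,0,0.05],[0.19,0,0.05],[0.19,0,0.05],[0.19,0,0.05],[0.19,0,0.05]],"rotation":[[0,0,0],[0,0,0],[0,0,0],[0,0,0],[0,0,0],[0,0,0],[0,0,0],[0,0,0],[0,0,0],[0,0,0]],"jaw":[-1,-1,-1,-1,-1,-1,-1,-1,-1,-1]}'
```

```text
t: 9.05
position: [0.5594, -0.0357, 0.0538]
ee_rot: [-3.108, -0.237, 0.155]
contact_force: [-4.3, 0.0, -3.0]
gripper_width: 0.0002
```

```bash
python3 -m handwheel '{"slide":[[0.1,0,0.02],[0.1,0,0.02],[0.1,0,0.02],[0.1,0,0.02],[0.1,0,0.02],[0.1,0,0.02],[0.1,0,0.02],[0.1,0,0.02],[0,0,0],[0,0,0]],"rotation":[[0,0,0],[0,0,0],[0,0,0],[0,0,0],[0,0,0],[0,0,0],[0,0,0],[0,0,0],[0,0,0],[0,0,0]],"jaw":[-1,-1,-1,-1,-1,-1,-1,-1,-1,-1]}'
```

```text
t: 10.3
position: [0.564, -0.0349, 0.0535]
ee_rot: [-3.106, -0.231, 0.154]
contact_force: [-20.3, -4.1, 10.0]
gripper_width: 0.0006
```

20 N exceeds the detent's 8 N, and the tip is where I expected it with the drawer home. I'll back off and check.

```bash
python3 -m handwheel '{"slide":[[-0.5,0,-0.12],[-1.2,0,-0.3],[-1.2,0,-0.3],[-1.2,0,-0.3],[-1.2,0,-0.3],[-1.2,0,-0.3],[-1.2,0,-0.3],[-1.2,0,-0.3],[0,0,0],[0,0,0]],"rotation":[[0,0,0],[0,0,0],[0,0,0],[0,0,0],[0,0,0],[0,0,0],[0,0,0],[0,0,0],[0,0,0],[0,0,0]],"jaw":[-1,-1,-1,-1,-1,-1,-1,-1,-1,-1]}'; python3 snap.py s3
```

```text
t: 11.55
position: [0.4798, -0.0491, 0.0559]
ee_rot: [-3.109, -0.242, 0.155]
contact_force: [-0.5, -0.3, -0.2]
gripper_width: 0.0005
[-0.17  0.32  0.28  2.29 -0.53  0.35 -0.85]
```

View pics/s3.png

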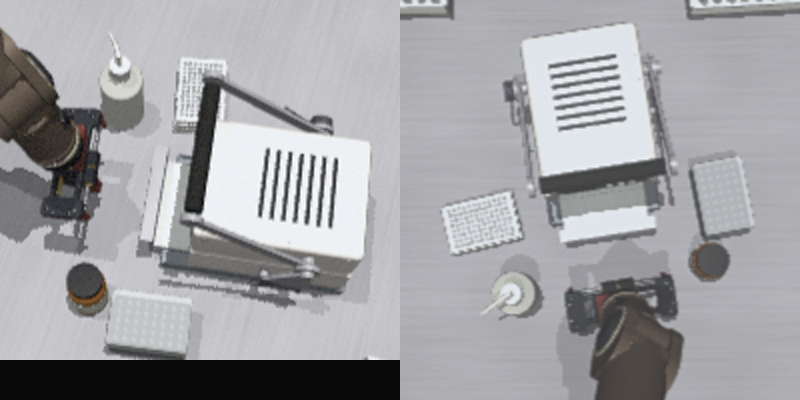

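Run:
```python
import cv2,numpy as np,pickle
from rig import manip
from h import ray
T0=pickle.load(open("top.pkl","rb"));T=manip.snapshot("top")
R=np.array([[.9894,.1455],[-.1455,.9894]])
f=240/np.tan(np.radians(T["vfov"]/2))
for n,s in(("before",T0),("now",T)):
    out=[]
    g=cv2.GaussianBlur(cv2.cvtColor(s["frame"],cv2.COLOR_RGB2GRAY),(3,3),0).astype(float)
    for y in np.arange(-.06,.061,.01):   # profile along sealer x at z=.088
        xs=np.arange(-.27,-.15,.001); P=np.array([[*(np.array([.748,-.008])+R.T@[x,y]),.088] for x in xs])
        c=P@s["R"].T+s["t"]; uv=(c[:,:2]/c[:,2:]*f+[s["cx"],s["cy"]]).astype(np.float32)
        p=cv2.remap(g.astype(np.float32),uv[:,0:1],uv[:,1:2],1)[:,0]
        out.append(xs[np.argmax(np.diff(p[::1])) ])
    print(n,np.median(out),np.round(out,3))
```

```text
before -0.22999999999999998 [-0.23  -0.229 -0.229 -0.229 -0.229 -0.231 -0.231 -0.228 -0.231 -0.228
 -0.23  -0.23  -0.232]
now -0.17999999999999994 [-0.18  -0.18  -0.18  -0.18  -0.182 -0.179 -0.182 -0.179 -0.181 -0.181
 -0.178 -0.181 -0.181]
```

The lip's front edge moved from -230 to -180 mm. The predicted home position is -185 mm, within calibration error. With the 20 N stall as well, I take the drawer as seated and will raise the tool over the grip.

```bash
python3 -m handwheel '{"slide":[[1.2,0,-4.86],[1.2,0,-4.86],[1.2,0,-4.86],[1.2,0,-4.86],[1.2,0,-4.86],[1.2,0,-4.86],[1.2,0,-4.86],[0,0,0],[0,0,0],[0,0,0]],"rotation":[[0,0,0],[0,0,0],[0,0,0],[0,0,0],[0,0,0],[0,0,0],[0,0,0],[0,-0.12,0],[0,-0.12,0],[0,0,0]],"jaw":[-1,-1,-1,-1,-1,-1,-1,1,1,1]}'; python3 -c "
from rig import manip
print(manip.observe()['q'].round(2))"
```

```text
t: 12.95
position: [0.4828, -0.0589, 0.4047]
ee_rot: [-3.112, 0.001, 0.164]
contact_force: [0.0, 0.4, 0.2]
gripper_width: 0.0271
[-0.44  0.05  0.52  1.64 -0.06  1.46 -1.32]
```

```bash
python3 -m handwheel '{"slide":[[0,0,0],[0,0,0],[0,0,0],[0,0,0],[0,0,0],[0,0,0],[0,0,0],[0,0,0],[0,0,0],[0,0,0]],"rotation":[[-0.03,0,0],[0,0,-0.1725],[0,0,-0.1725],[0,0,-0.1725],[0,0,-0.1725],[0,0,-0.1725],[0,0,-0.1725],[0,0,-0.1725],[0,0,-0.1725],[0,0,-0.1725]],"jaw":[1,1,1,1,1,1,1,1,1,1]}'; python3 -c "
from rig import manip
print(manip.observe()['q'].round(2))"
```

```text
t: 14.2
position: [0.4807, -0.0602, 0.4065]
ee_rot: [3.137, -0.001, 1.721]
contact_force: [0.1, 0.9, 0.2]
gripper_width: 0.0877
[-0.41  0.04  0.46  1.65 -0.02  1.45  0.2 ]
```

```bash
python3 -m handwheel '{"slide":[[0.3,4.2,0],[0.3,4.2,0],[0.3,4.2,0],[0.3,4.3,0],[0,0,2],[0,0,2],[0,0,2],[0,0,1.5],[0,0,0],[0,0,0]],"rotation":[[0,0,0],[0,0,0],[0,0,0],[0,0,0],[0,0,0],[0,0,0],[0,0,0],[0,0,0],[0,0,0],[0,0,0]],"jaw":[1,1,1,1,1,1,1,1,1,1]}'; python3 snap.py s4
```

```text
t: 15.45
position: [0.6472, -0.0236, 0.3323]
ee_rot: [3.139, -0.001, 1.715]
contact_force: [0.0, 0.4, -0.3]
gripper_width: 0.0876
[-0.36  0.4   0.47  1.4  -0.18  1.38  0.26]
```

View pics/s4.png

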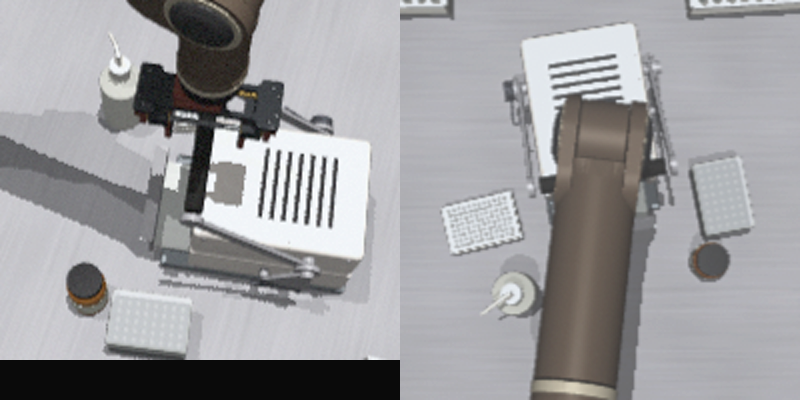

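The open fingers straddle the bar, one on each side of the black grip at about (200,150). Next I lower and grasp.

```bash
python3 -m handwheel '{"slide":[[0,0,1.5],[0,0,1.5],[0,0,1.5],[0,0,0],[0,0,0],[0,0,0],[0,0,0],[0,0,0],[0,0,0],[0,0,0]],"rotation":[[0,0,0],[0,0,0],[0,0,0],[0,0,0],[0,0,0],[0,0,0],[0,0,0],[0,0,0],[0,0,0],[0,0,0]],"jaw":[1,1,1,1,-1,-1,-1,-1,-1,-1]}' 35
```

```text
t: 16.8
position: [0.6471, -0.0235, 0.2862]
ee_rot: [3.14, -0.001, 1.715]
contact_force: [-0.3, -0.1, -0.7]
gripper_width: 0.0311
```

```bash
python3 -m handwheel '{"slide":[[0,0,0],[0,0,0],[0,0,0],[0,0,0],[0,0,0],[0,0,0],[0,0,0],[0,0,0],[0,0,0],[0,0,0]],"rotation":[[0,0,0],[0,0,0],[0,0,0],[0,0,0],[0,0,0],[0,0,0],[0,0,0],[0,0,0],[0,0,0],[0,0,0]],"jaw":[-1,-1,-1,-1,-1,-1,-1,-1,-1,-1]}'
python3 - <<'E'
import numpy as np
a0=np.arctan2(133,-175); p=lambda t:220*np.array([np.cos(a0+t),np.sin(a0+t)])
for t in np.arange(0,.61,.05): print(round(t,2),(p(t)-p(0)).round(1))
E
```

```text
t: 18.05
position: [0.6469, -0.0235, 0.2862]
ee_rot: [3.141, -0.001, 1.715]
contact_force: [-4.1, -0.4, 2.4]
gripper_width: 0.0255
0.0 [0. 0.]
0.05 [-6.4 -8.9]
0.1 [-12.4 -18.2]
0.15 [-17.9 -27.7]
0.2 [-23.  -37.5]
0.25 [-27.5 -47.5]
0.3 [-31.5 -57.7]
0.35 [-35.  -68.1]
0.4 [-38.  -78.7]
0.45 [-40.5 -89.4]
0.5 [ -42.4 -100.3]
0.55 [ -43.7 -111.2]
0.6 [ -44.6 -122.2]
```

```bash
python3 -m handwheel '{"slide":[[0,-0.32,0.45],[0,-0.32,0.45],[0,-0.3,0.46],[0,-0.3,0.46],[0,-0.28,0.48],[0,-0.28,0.48],[0,-0.26,0.49],[0,-0.26,0.49],[0,-0.22,0.5],[0,-0.22,0.5]],"rotation":[[0,0,0],[0,0,0],[0,0,0],[0,0,0],[0,0,0],[0,0,0],[0,0,0],[0,0,0],[0,0,0],[0,0,0]],"jaw":[-1,-1,-1,-1,-1,-1,-1,-1,-1,-1]}'
```

```text
t: 19.3
position: [0.622, -0.0274, 0.241]
ee_rot: [3.134, -0.001, 1.716]
contact_force: [-3.1, 0.3, 12.2]
gripper_width: 0.0252
```

```bash
python3 -m handwheel '{"slide":[[0,-0.2,0.51],[0,-0.2,0.51],[0,-0.18,0.52],[0,-0.18,0.52],[0,-0.15,0.53],[0,-0.15,0.53],[0,-0.12,0.54],[0,-0.12,0.54],[0,-0.1,0.55],[0,-0.1,0.55]],"rotation":[[0,0,0],[0,0,0],[0,0,0],[0,0,0],[0,0,0],[0,0,0],[0,0,0],[0,0,0],[0,0,0],[0,0,0]],"jaw":[-1,-1,-1,-1,-1,-1,-1,-1,-1,-1]}'
```

```text
t: 20.55
position: [0.6064, -0.0297, 0.1877]
ee_rot: [3.136, -0.001, 1.715]
contact_force: [-6.0, 0.5, 13.9]
gripper_width: 0.0252
```

```bash
python3 -m handwheel '{"slide":[[0,-0.07,0.3],[0,-0.05,0.3],[0,-0.05,0.3],[0,-0.05,0.3],[0,-0.03,0.3],[0,0,0.2],[0,0,0],[0,0,0],[0,0,0],[0,0,0]],"rotation":[[0,0,0],[0,0,0],[0,0,0],[0,0,0],[0,0,0],[0,0,0],[0,0,0],[0,0,0],[0,0,0],[0,0,0]],"jaw":[-1,-1,-1,-1,-1,-1,-1,-1,-1,-1]}'; python3 snap.py s5
```

```text
t: 21.8
position: [0.604, -0.0302, 0.1705]
ee_rot: [3.137, -0.001, 1.715]
contact_force: [-4.5, 0.2, 13.2]
gripper_width: 0.0252
[-0.35  0.44  0.44  1.73 -0.22  1.01  0.31]
```

View pics/s5.png

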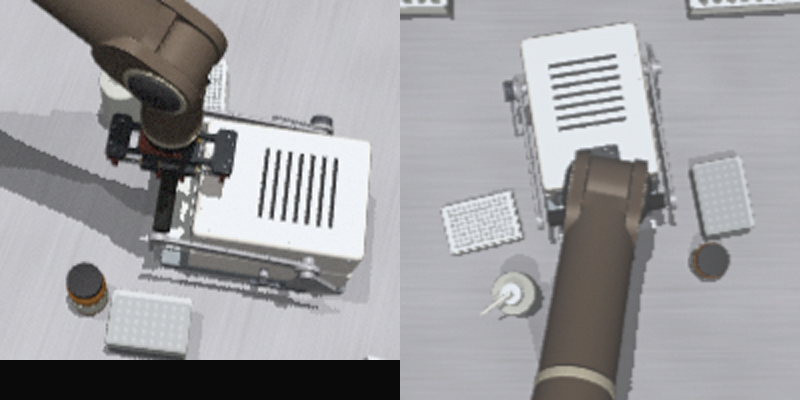

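The bar is down on the front of the head, with side bars nearly level, and the neighbours are undisturbed. I'll press a little further towards the stop to rule out slip.

```bash
python3 -m handwheel '{"slide":[[0,0,0.15],[0,0,0.15],[0,0,0.15],[0,0,0.15],[0,0,0.1],[0,0,0],[0,0,0],[0,0,0],[0,0,0],[0,0,0]],"rotation":[[0,0,0],[0,0,0],[0,0,0],[0,0,0],[0,0,0],[0,0,0],[0,0,0],[0,0,0],[0,0,0],[0,0,0]],"jaw":[-1,-1,-1,-1,-1,-1,-1,-1,-1,-1]}'
python3 - <<'E'
import numpy as np,cv2
from rig import manip
s=manip.snapshot("scene");f=240/np.tan(np.radians(s["vfov"]/2))
m=s["frame"][230:285,322:345].max(2)<40
n,l,st,c=cv2.connectedComponentsWithStats(m.astype(np.uint8));k=1+st[1:,4].argmax();p=np.argwhere(l==k)[:,::-1]+[322,230]
q=p[(p[:,1]>=260)&(p[:,1]<=270)]; print("bar centre near row 265",q.mean(0),st[k])
a0=np.arctan2(133,-175)
for t in(.4,.45,.5,.55,.6):
    d=.22*np.array([np.cos(a0+t)-np.cos(a0),np.sin(a0+t)-np.sin(a0)])
    for y in(-.085,-.065):
        X=np.array([.6465+d[0]*.9894-y*.1455,-.0235+d[0]*.1455+y*.9894,.298+d[1]]);C=s["R"]@X+s["t"];print(t,y,(C[:2]/C[2]*f+[s["cx"],s["cy"]]).round(1))
o=manip.observe();print(o["position"],o["contact_force"],np.abs(o["joint_velocities"]).max())
E
```

```text
t: 23.15
position: [0.6033, -0.0302, 0.1632]
ee_rot: [3.138, -0.001, 1.715]
contact_force: [-6.9, -0.8, 13.0]
gripper_width: 0.0252
bar centre near row 265 [331.58333333 265.04166667] [  0   0  23  47 544]
0.4 -0.085 [332.4 268.2]
0.4 -0.065 [333.5 261.6]
0.45 -0.085 [331.5 269.2]
0.45 -0.065 [332.7 262.7]
0.5 -0.085 [330.9 270.3]
0.5 -0.065 [332.  263.8]
0.55 -0.085 [330.4 271.4]
0.55 -0.065 [331.5 265. ]
0.6 -0.085 [330.1 272.5]
0.6 -0.065 [331.2 266.1]
[ 0.60331158 -0.03020096  0.16323768] [-6.72690181 -1.13171256 12.27306339] 0.0018239970412872735
```

```bash
python3 -m handwheel '{"slide":[[0,0,0.1],[0,0,0.1],[0,0,0.1],[0,0,0.1],[0,0,0.1],[0,0,0],[0,0,0],[0,0,0],[0,0,0],[0,0,0]],"rotation":[[0,0,0],[0,0,0],[0,0,0],[0,0,0],[0,0,0],[0,0,0],[0,0,0],[0,0,0],[0,0,0],[0,0,0]],"jaw":[-1,-1,-1,-1,-1,-1,-1,-1,-1,-1]}'
```

```text
t: 24.45
position: [0.6029, -0.0303, 0.158]
ee_rot: [3.139, -0.001, 1.715]
contact_force: [-7.5, -0.8, 13.0]
gripper_width: 0.0253
```

Run:
```python
import numpy as np,cv2,pickle
from rig import manip
s0=pickle.load(open("scene.pkl","rb"));s=manip.snapshot("scene");f=240/np.tan(np.radians(s["vfov"]/2))
def pr(t,y):
    a0=np.arctan2(133,-175);d=.22*np.array([np.cos(a0+t)-np.cos(a0),np.sin(a0+t)-np.sin(a0)])
    X=np.array([.6465+d[0]*.9894-y*.1455,-.0235+d[0]*.1455+y*.9894,.298+d[1]]);C=s["R"]@X+s["t"];return C[:2]/C[2]*f+[s["cx"],s["cy"]]
def end(s,t):
    # brightness profile along the bar past its right end
    P=np.array([pr(t,y) for y in np.arange(-.06,-.12,-.0005)],np.float32)
    g=s["frame"].max(2).astype(np.float32); p=cv2.remap(g,P[:,0:1],P[:,1:2],1)[:,0]; i=np.argmax(p>60); return P[i],p[::6].astype(int)
print("raised",end(s0,0),"pred",pr(0,-.095))
print("now",end(s,.57));
for t in(.4,.45,.5,.55,.6): print(t,pr(t,-.095).round(1))
c=s["frame"][210:310,300:420]; cv2.imwrite("pics/z.png",cv2.convertScaleAbs(cv2.resize(c,(720,600),interpolation=2)[:,:,::-1],alpha=1.4,beta=10))
```

```text
raised (array([345.75742, 265.83292], dtype=float32), array([ 24,  28,  30,  28,  26,  24,  26,  28,  28,  24,  25,  11,  16,
        72, 129, 146, 125,  64,  46,  51])) pred [345.95331903 264.60852098]
now (array([329.4223 , 276.79214], dtype=float32), array([ 15,  16,  16,  20,  26,  28,  26,  29,  31,  28,  27,  28,  20,
        30,  95, 146, 160, 133,  63,  53]))
0.4 [331.8 271.5]
0.45 [331.  272.5]
0.5 [330.3 273.5]
0.55 [329.9 274.6]
0.6 [329.6 275.7]
```

View pics/z.png

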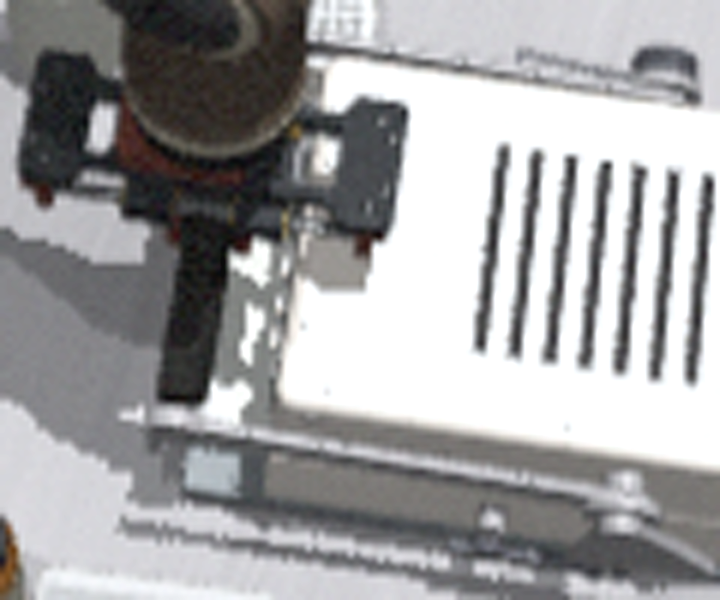

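The bar end is at row 276.8, or 275.6 after correcting for the raised-pose offset. That puts the tilt at about 0.59 rad. I'll firm the grip for margin, hold, and re-check.

```bash
python3 -m handwheel '{"slide":[[0,0,0],[0,0,0],[0,0,0],[0,0,0],[0,0,0.1],[0,0,0.1],[0,0,0.1],[0,0,0],[0,0,0],[0,0,0]],"rotation":[[0,0,0],[0,0,0],[0,0,0],[0,0,0],[0,0,0],[0,0,0],[0,0,0],[0,0,0],[0,0,0],[0,0,0]],"jaw":[-1,-1,-1,-1,-1,-1,-1,-1,-1,-1]}' 55
```

```text
t: 25.75
position: [0.6029, -0.0303, 0.156]
ee_rot: [3.139, -0.002, 1.715]
contact_force: [-10.7, -0.7, 21.1]
gripper_width: 0.0249
```

```bash
python3 -m handwheel '{"slide":[[0,0,0],[0,0,0],[0,0,0],[0,0,0],[0,0,0],[0,0,0],[0,0,0],[0,0,0],[0,0,0],[0,0,0]],"rotation":[[0,0,0],[0,0,0],[0,0,0],[0,0,0],[0,0,0],[0,0,0],[0,0,0],[0,0,0],[0,0,0],[0,0,0]],"jaw":[-1,-1,-1,-1,-1,-1,-1,-1,-1,-1]}' && python3 snap.py s6
```

```text
t: 27.0
position: [0.6029, -0.0303, 0.156]
ee_rot: [3.139, -0.002, 1.715]
contact_force: [-10.9, -0.4, 20.1]
gripper_width: 0.0251
[-0.34  0.46  0.43  1.75 -0.23  0.98  0.32]
```

View pics/s6.png

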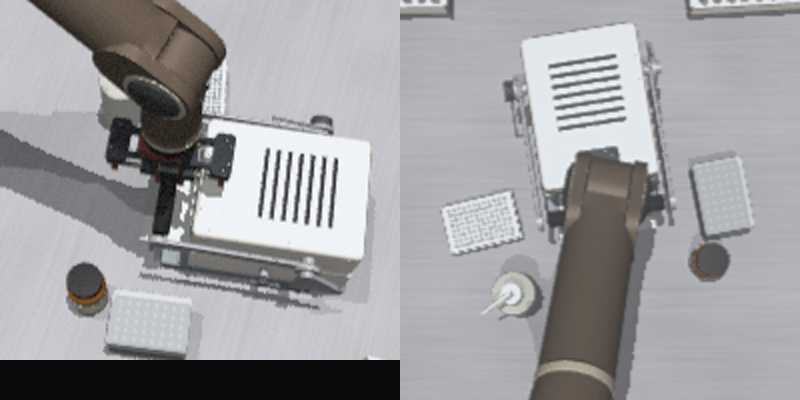

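The bar is at the bottom and held steady. Bottle, jar, box and plates are where they started, so I'm handing in.

```bash
python3 -c "
from rig import manip
print(manip.finish_job())"
```

```text
the job is handed in; nothing more can be done
None
```

I pushed the drawer home, then gripped the press arm's cross grip, brought it down past the click to about its lower stop, and handed in at about 27 s while still holding it down. No verdict is reported.

- **Drawer:** it stalled at about 20 N, well above the 8 N detent. Its lip edge measured -180 mm against -185 mm expected at home, which I put down to calibration error. The lip was hidden by the arm after that, so I did not measure the drawer again. Nothing came near it afterwards.
- **Press arm:** the image put the tilt at about 0.59 rad, though that method is coarse. With the grip raised to 55 N, the upward force rose from 13 to about 20 N, which suggests the arm is against its stop. The pose then held steady for 1.25 s.
- **Possible slip:** the fingers travelled about 130 mm down, more than the bar's 122 mm stroke, so they probably slipped a few millimetres on the rubber before I raised the grip force.
- **Surroundings:** in the last views the bottle, jar, tip box and spare plates had not visibly moved. The beaker, glove carton and roller were outside those views and I did not re-check them.

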